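# Push the slide box down the reader's lane

## Robot

A 7-joint arm with a two-finger parallel gripper is mounted at the origin on a cart in front of the work surface, level with it; the furniture and walls round the work are solid. World frame = base frame: x ahead of the robot, y to its left, z up, the work surface at z = 0. Lengths are in m, angles in rad, forces in N, time in s.
With the tool pointing down it reaches from about 0.425 to 0.875 m from the base axis. Payload 4.7 kg.
Tool frame: the origin (TCP) lies at the centre of the arm's flange, where the gripper is bolted on; the fingertips stand 182 mm ahead of it and the grasp point (between the pads) lies ahead of it (ctrl.hold_point_z is the z of the grasp point in the tool frame, in m); z points along the fingers, y is the direction in which the jaws open and shut (so a half turn about z gives the same grasp; the last joint's range is limited). The gripper opens to 87 mm and grips with 3 to 60 N. Pads are 19 mm wide; open, the fingers measure 117 mm over their backs; the gripper's body (75 mm by 190 mm) begins 51 mm behind the grasp point.
Start: joints at [-1.233, 0.321, -0.07, 1.45, 0.023, 1.371, -0.057], TCP at [0.207, 0.616, 0.405] pointing down, gripper open.
Joint ranges: [-2.86, 2.86], [-0.3, 2.09], [-1.38, 1.24], [0.06, 2.45], [-1.56, 4.7], [0.09, 2.05], [-2.69, 2.69]. Speed limits (rad/s): [2.57, 2.57, 3.14, 3.14, 3.14, 3.14, 3.14].

## Interface

Orientations are given as a rotation vector (axis times angle).
In Python, from bench import get_state, imaging, workorder, ctrl gives the robot as it stands.
- The arm moves only by the tool step_arm, never from a script. Its argument "increments" is a list of rows, each an object of numbers: "claw": the opening, from 0 (shut) to 1 (fully open); "tx", "ty", "tz": the shift along the tool's x, y, z in m; "spin": the turn about the tool's z in degrees. A call has 1 to 8 rows; each row is the pose to reach, as a shift and turn from the pose commanded when the call began, along the tool's axes at that moment; what a row does not reach only later rows make up. A row lasts 1/12 s, in which the tool goes at most 41.7 mm and 7.16 degrees, less where a joint would pass 70% of its speed; a pose out of reach is approached as far as the arm can. A call with a gripper value outside its range is refused whole. The fingers move at their own pace and stop on an object; "force" is the grip in N (left out, the last holds). Time passes only in rows, so rows that repeat a pose let the fingers close. It gives the time, the measured TCP pose, the force and the opening at its end, in the units of the state.
- get_state(): the state, without advancing time (a new reading comes with each control period).
- imaging.get_image(name): name is "side" or "top"; returns the picture (420x560x3 uint8, blue, green, red); there is no depth.
- imaging.camera_params(name): a dict with "intrinsics" (3x3 intrinsics, pixels), "distortion" ([k1, k2, p1, p2, k3] as OpenCV has them; the pictures are not rectified), "camera_from_world" (4x4, takes a point from world to camera coordinates). Camera axes: x right, y down, z forward; pixel columns grow to the right and rows downward; lengths in m; the calibration is good to about 2 mm. A picture is of the moment at which its call begins. camera_params takes no time and is no camera call.
- workorder.close_job(): hands the job in, once; it reports no verdict.
The state is a dict: "time": time; "joint_positions": joint angles; "qd": joint speeds; "joint_torque": joint torques, N m; "position": TCP position; "tool_rot": TCP orientation; "ft_force": force on the tool from outside, world axes, zero at the start; "torque": the same for the moment, N m; "grip_width": opening from 0.0 (shut) to 1.0 (fully open).
Only numpy, scipy, OpenCV 4.12 (cv2) and the standard library are available. Lean on these libraries where they do the work, as an engineer would, in place of code of your own. Each camera call takes 0.05 s, during which the arm holds its last target. There are 200 camera calls.

## Task

Check the blue slide box in at the white reader: push it along the worktop into the lane between the two aluminium guide rails until its front end sits squarely against the black rubber stop at the end of the lane. The rails are delicate light barriers, so neither the box nor the robot may touch either rail at any time. Push gently with the fingertips or the outside of the fingers only, never pinching or lifting the box, and leave everything else where it stands.

Things in the scene. Friction and masses are not known exactly. Their poses are not given: they have to be found in the camera images.
- slide_box: Closed blue slide box, 175 x 66 x 35 mm, 0.18 to 0.35 kg, flat on the worktop; lid fixed shut. Origin at the centre of its underside (long sides at y = -34 and +32 mm, ends at x = +-88 mm); x along its length, +x end towards the lane. It slides with ordinary friction. It starts 45 to 85 mm short of the lane's mouth, up to 0.2 rad askew and up to 20 mm off the centre line.
- reader: White reader with its lane, fixed to the worktop, standing differently every time. Origin on the worktop at the centre of the lane's open mouth; x points down the lane to the stop, y left across it. The lane (floor: bare worktop) is 92 mm wide between the rails (y = -46 to 46 mm), 145 mm deep. Housing 62 x 130 x 74 mm at x = 170 to 232 mm.
- stop (a point): Centre of the face of the flat black rubber stop (70 mm wide, top 26 mm above the worktop, rigidly backed) at the lane's end: reader x = 145 mm, y = 0, 14 mm up. With the box home, the box's origin is at reader x = 57 mm and 30 mm of the box still stands out of the mouth.
- rail_left: Left guide rail, aluminium with an orange strip on top: 145 mm long, 14 mm wide, 24 mm high, with small feet up to 23 mm outward of its middle. Fixed to the reader; origin on the worktop at its mouth end, mid-width (reader x = 0, y = +53 mm); x along the lane. Must not be touched.
- rail_right: Right guide rail, the mirror image of the left one; origin at reader x = 0, y = -53 mm. Must not be touched.
- petri_dish: Clear petri dish with lid, 61 mm across, 15 mm high, beside the left rail. Bystander; origin at the centre of its underside.
- yellow_jar: Specimen jar with a yellow lid, 54 mm across, 72 mm high, beside the right rail. Bystander; origin at the centre of its underside.
- coverslip_box: Small white box with a green lid, 31 x 31 x 19 mm, beside the reader's right. Bystander; origin at the centre of its underside.
- dropper: Brown dropper bottle, 34 mm across, 96 mm high, on the left. Bystander; origin at the centre of its underside.
- white_mug: White mug, 82 mm across, 94 mm high, at the back. Bystander; origin at the centre of its underside.
- calculator: Dark pocket calculator, 128 x 72 x 13 mm, front left. Bystander; origin at the centre of its underside.
- tape_roll: Roll of tape lying flat, 103 mm across, 25 mm high, on the right. Bystander; origin at the centre of its underside.
There are look-alikes about, which are no part of the job. Several things look just like the slide_box: the one meant starts farthest to the robot's right.

How it is judged:
By the outcome, as a careful person would: the job done as asked, in the order asked, and still so for the second after the job is handed in, with the robot touching nothing.
It also fails if it takes over 72 s, if anything falls off the work surface, if the arm or the gripper's body presses on something with over 40 N, if the wrist force passes 120 N, or if a joint passes its speed limit or range.

## Working session

There is one attempt and no reset: what is moved stays moved. The work goes in short steps, Python scripts to look and compute and a tool call to move; the robot and the scene stay as the last step left them, time stands still between calls to the robot, and variables do not carry over. Pictures are saved under pics/ and viewed, on a budget of 10 in all, crops included, one or two more only if the job needs it, and the job is handed in when it is done.

Besides the shell and the picture viewer there is one more tool, called by a JSON object that holds its "fn" and its "kwargs". step_arm: Moves the arm, as the interface text tells. Its arguments: {"type":"object","properties":{"increments":{"type":"array"},"force":{"type":"number"}},"required":["increments"]}

```bash
mkdir -p pics; ls; python3 - <<'E'
from bench import get_state, imaging, workorder, ctrl
import cv2
print(get_state(), ctrl.hold_point_z)
for n in("top","side"):
    cv2.imwrite(f"pics/{n}0.png",imaging.get_image(n)); p=imaging.camera_params(n); print(n,p)
E
```

```text
pics
{'time': 0.0, 'joint_positions': array([-1.23287227,  0.32184941, -0.07010217,  1.45167639,  0.02260336,
        1.37080584, -0.05690842]), 'qd': array([-5.83007204e-04, -5.45886185e-05, -1.67250259e-03,  1.47612002e-03,
       -3.55159089e-04, -8.86285094e-04, -2.69835942e-04]), 'joint_torque': array([-1.22933570e-04, -4.91300440e+01, -4.03965265e-01, -3.12520838e+01,
       -6.39312551e-02,  4.39739751e-02,  2.06351515e-04]), 'position': array([0.20678299, 0.61601535, 0.40364346]), 'tool_rot': array([-5.06345470e-01, -3.10029576e+00,  3.04592796e-03]), 'ft_force': array([ 0.07786581, -0.06813737,  0.60440368]), 'torque': array([-0.00026344, -0.01046274,  0.00774797]), 'grip_width': 1.002473530205528} 0.1635
top {'intrinsics': array([[469.84624727,   0.        , 280.70189067],
       [  0.        , 469.84624727, 213.00450841],
       [  0.        ,   0.        ,   1.        ]]), 'distortion': array([0.00058533, 0.        , 0.        , 0.        , 0.        ]), 'camera_from_world': array([[ 0.00366671, -0.99998466,  0.00415174, -0.08139834],
       [-0.9773157 , -0.0044627 , -0.21174066,  0.52497143],
       [ 0.21175594, -0.00328117, -0.97731707,  1.33810657],
       [ 0.        ,  0.        ,  0.        ,  1.        ]])}
side {'intrinsics': array([[410.14531561,   0.        , 277.40278573],
       [  0.        , 410.14531561, 206.14217414],
       [  0.        ,   0.        ,   1.        ]]), 'distortion': array([-0.10940646,  0.        ,  0.        ,  0.        ,  0.        ]), 'camera_from_world': array([[-0.94209509, -0.33471859,  0.02050166,  0.45991336],
       [-0.2253924 ,  0.58674818, -0.77776914,  0.19329476],
       [ 0.24830448, -0.73735341, -0.6282156 ,  1.09958535],
       [ 0.        ,  0.        ,  0.        ,  1.        ]])}
```

View pics/top0.png

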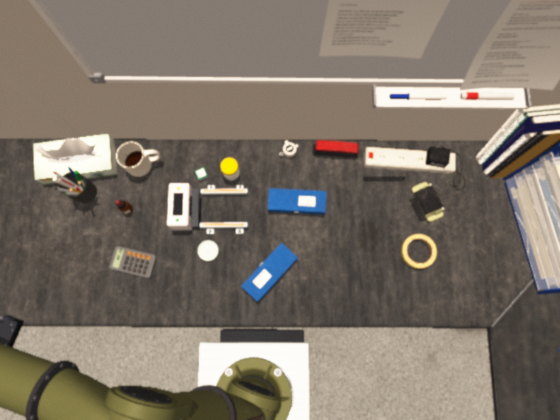

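View pics/side0.png

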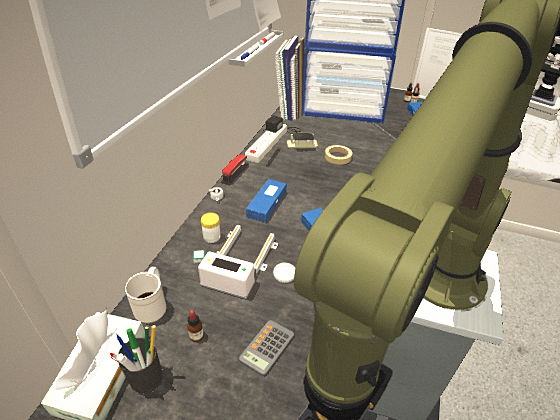

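The top view shows two blue boxes, at (297,201) and (269,272). The one at (297,201) is farther right (−y), so it is the target. The lane opens to the image right between rails at rows ~190 and ~225, with the stop near column 200. The side view agrees.

```bash
cat > h.py <<'E'
import numpy as np, cv2
from bench import get_state, imaging
def ray(n,uv,z):
    p=imaging.camera_params(n); T=p["camera_from_world"]; R=T[:3,:3]; c=-R.T@T[:3,3]
    q=cv2.undistortPoints(np.float64(uv).reshape(-1,1,2),p["intrinsics"],p["distortion"])[:,0]
    d=np.c_[q,np.ones(len(q))]@R
    return c+d*((z-c[2])/d[:,2])[:,None]
def proj(n,X):
    p=imaging.camera_params(n); T=p["camera_from_world"]
    return cv2.projectPoints(np.float64(X).reshape(-1,1,3),cv2.Rodrigues(T[:3,:3])[0],T[:3,3],p["intrinsics"],p["distortion"])[0][:,0]
E
python3 - <<'E'
import cv2,numpy as np
a=cv2.imread("pics/top0.png")[170:250,155:335]; b=cv2.imread("pics/side0.png")[170:300,190:330]
cv2.imwrite("pics/c0.png",np.vstack([cv2.resize(a,(720,320),interpolation=cv2.INTER_NEAREST),cv2.resize(b[:70],(720,280),fx=0,fy=0,interpolation=cv2.INTER_NEAREST) if 0 else cv2.copyMakeBorder(cv2.resize(b,(302,280),interpolation=cv2.INTER_CUBIC),0,0,0,418,0)]))
E
```

```text
(no output)
```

View pics/c0.png

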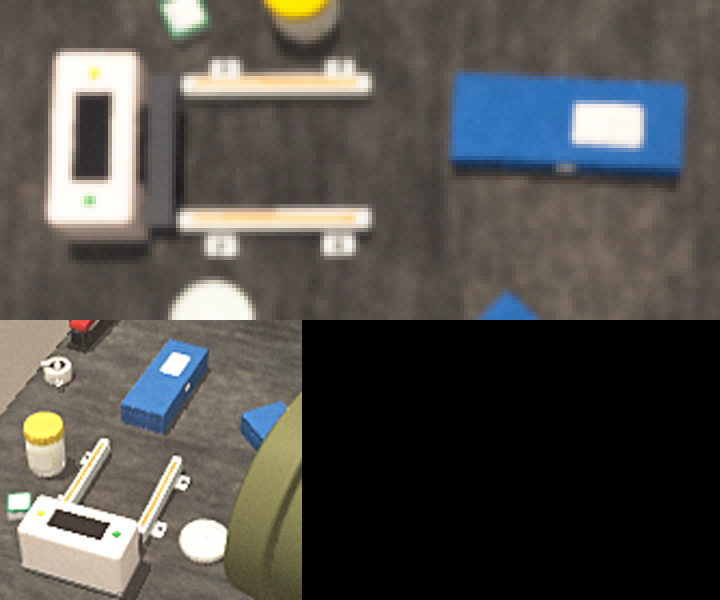

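The crop gives clear edges. In full-image pixels, the rails run along rows ~191 and ~224.5, the mouth ends are at col ~247.7, and the box top spans cols 268–326 and rows 188–212. Next I'll measure these at subpixel level.

```bash
cat > m.py <<'E'
from h import *
def rails(im):
    # rail top: fit mid-row over foot-free columns, z=24mm
    g=im.max(2).astype(float); out=[]
    for r0,r1 in((184,197),(218,231)):
        pts=[]
        for c in [*range(218,234),*range(243,246)]:
            if c in range(206,216): continue
            w=np.clip(g[r0:r1,c]-110,0,None)
            # drop feet: keep contiguous run about the max
            pts.append((c,(w*np.arange(r0,r1)).sum()/w.sum()))
        pts=np.array(pts); k=np.polyfit(pts[:,0],pts[:,1],1); res=pts[:,1]-np.polyval(k,pts[:,0])
        m=np.polyval(k,[206,246.]); col=g[int(round(m[1]))-1:int(round(m[1]))+2,:].mean(0)
        hi=np.median(col[236:244]); lo=np.median(col[254:260]); h=(hi+lo)/2
        c=next(c for c in range(244,256) if col[c]>=h>col[c+1]); ce=c+(col[c]-h)/(col[c]-col[c+1])
        P=ray("top",[(210,np.polyval(k,210)),(ce,np.polyval(k,ce))],.024)
        print("rail",ce,np.polyval(k,ce),"res",res.std().round(2),P.round(4).tolist()); out.append(P)
    return out
def box(im,roi,n="top",thr=120,z=.035):
    x0,x1,y0,y1=roi; s=8
    b=cv2.resize(im[y0:y1,x0:x1],None,fx=s,fy=s,interpolation=cv2.INTER_CUBIC).astype(int)
    m=((b[...,0]>thr)&(b[...,0]-b[...,2]>60)).astype(np.uint8)
    cs,_=cv2.findContours(m,0,2); c=cv2.convexHull(max(cs,key=cv2.contourArea))[:,0]
    uv=(c+.5)/s-.5+[x0,y0]
    P=ray(n,uv,z)[:,:2]; r=cv2.minAreaRect((P*1000).astype(np.float32)); q=cv2.boxPoints(r)
    return r,q
if __name__=="__main__":
    im=cv2.imread("pics/top0.png")
    A,B=rails(im)
    for t in(100,120,140): r,q=box(im,(260,335,180,222),thr=t);print(t,r,q.round(1).tolist())
    print(im[205:218,290,0],im[195,262:274,0],im[183:192,290,0])
    d=(A[0]-A[1])[:2]+(B[0]-B[1])[:2]; print("lane yaw",np.arctan2(d[1],d[0]), "mouth",(A[1]+B[1])/2, "gap",np.linalg.norm(A[1]-B[1]))
E
python3 m.py
```

```text
rail 247.33549783549785 189.9432375691276 res 0.2 [[0.6014, 0.1378, 0.024], [0.6043, 0.0234, 0.024]]
rail 247.2631004366812 224.24607430896006 res 0.22 [[0.4964, 0.1341, 0.024], [0.4971, 0.0216, 0.024]]
100 ((570.0652465820312, -127.2182846069336), (176.15672302246094, 70.15604400634766), 87.37882232666016) [[531.0, -213.60000610351562], [601.0999755859375, -216.8000030517578], [609.0999755859375, -40.79999923706055], [539.0999755859375, -37.599998474121094]]
120 ((570.8615112304688, -127.2547378540039), (176.15672302246094, 68.56180572509766), 87.37882232666016) [[532.5999755859375, -213.6999969482422], [601.0999755859375, -216.8000030517578], [609.0999755859375, -40.79999923706055], [540.5999755859375, -37.70000076293945]]
140 ((571.4923095703125, -127.25113677978516), (175.8417205810547, 67.13260650634766), 87.47200775146484) [[534.0999755859375, -213.60000610351562], [601.0999755859375, -216.60000610351562], [608.9000244140625, -40.900001525878906], [541.7999877929688, -37.900001525878906]]
[188 190 189 189 178 144  94  65  53  52  65  75  79] [ 72  68  66  70  75  97 145 179 188 190 192 192] [ 75  74  72  71  72  92 139 172 183]
lane yaw 1.586745927957908 mouth [0.5506976  0.02246671 0.024     ] gap 0.10721294002641427
```

```bash
python3 - <<'E'
from h import *
im=cv2.imread("pics/top0.png").astype(float); o=np.clip(im[...,2]-im[...,0]-20,0,None)
for r0,r1 in((184,197),(218,231)):
    cols=[c for c in range(202,248) if o[r0:r1,c].sum()>60]
    p=np.array([(c,(o[r0:r1,c]*np.arange(r0,r1)).sum()/o[r0:r1,c].sum()) for c in cols])
    k=np.polyfit(p[:,0],p[:,1],1); print(cols[0],cols[-1],(p[:,1]-np.polyval(k,p[:,0])).std())
    P=ray("top",[(c,np.polyval(k,c)) for c in(205,247.3)],.024);d=P[0]-P[1]; print(P.round(4).tolist(),"yaw-90",np.arctan2(-d[0],d[1]))
    print(im[r0:r1,222].astype(int).tolist())
# housing top
g=im.min(2)[175:240,160:200]; m=(cv2.resize(g,None,fx=8,fy=8,interpolation=cv2.INTER_CUBIC)>165).astype(np.uint8)
c=max(cv2.findContours(m,0,2)[0],key=cv2.contourArea)[:,0]; uv=(c+.5)/8-.5+[160,175]
print(cv2.minAreaRect((ray("top",uv,.074)[:,:2]*1000).astype(np.float32)))
# stop top
print(im[200:214,192:208].mean(0).mean(1).astype(int))
E
```

```text
204 243 0.22867594480193917
[[0.6038, 0.1532, 0.024], [0.6044, 0.0235, 0.024]] yaw-90 0.005183838670851679
[[75, 83, 91], [75, 81, 88], [71, 78, 86], [93, 103, 111], [140, 163, 189], [158, 205, 245], [149, 214, 253], [196, 229, 252], [210, 227, 239], [155, 166, 174], [89, 96, 101], [58, 64, 68], [64, 71, 76]]
203 243 0.12488617324766002
[[0.4982, 0.1493, 0.024], [0.4973, 0.0215, 0.024]] yaw-90 -0.006838893191191289
[[63, 68, 74], [60, 64, 71], [61, 67, 70], [84, 91, 97], [142, 163, 189], [159, 207, 244], [154, 217, 252], [198, 231, 251], [206, 223, 235], [147, 158, 164], [81, 88, 91], [59, 63, 67], [64, 68, 76]]
((547.47119140625, 223.4080352783203), (130.26992797851562, 63.05020523071289), 0.37192344665527344)
[85 95 96 96 96 89 64 38 35 59 72 76 74 73 72 71]
```

```bash
cat >> h.py <<'E'
from scipy.spatial.transform import Rotation as Ro
def go(x,y,z,yaw=None):
    "print tool-axis shift and spin from the current pose to TCP x,y,z, tool-y heading yaw (deg)"
    s=get_state(); R=Ro.from_rotvec(s["tool_rot"]).as_matrix(); d=R.T@(np.array([x,y,z])-s["position"])
    h=np.degrees(np.arctan2(R[1,1],R[0,1])); sp=0 if yaw is None else (h-yaw+180)%360-180
    print("t",round(s["time"],2),"pos",s["position"].round(4),"yaw",round(h,2),"tilt",R[:,2].round(4),"F",s["ft_force"].round(2),"q7",s["joint_positions"][[0,6]].round(2))
    print("tx %.4f ty %.4f tz %.4f spin %.2f"%(*d,sp))
E
python3 - <<'E'
from h import *
go(.645,-.127,.30,90)
im=cv2.imread("pics/side0.png").astype(float)
# rail mouth/inner ends expected from top estimate, projected in the side view
c0=np.array([.5508,.0225,.024])
for yaw in(0,.016):
    u=np.array([-np.sin(yaw),np.cos(yaw),0]); v=np.array([-np.cos(yaw),-np.sin(yaw),0])
    print(yaw,proj("side",[c0+v*s+u*a for s in(.053,-.053) for a in(0,.07)]).round(1).tolist())
o=np.clip(im[...,2]-im[...,0]-25,0,None)
for a,b,r0,r1 in((214,245,226,252),(252,282,234,268)):
    ys=np.arange(r0,r1); w=o[r0:r1,a:b]; xs=np.arange(a,b)
    p=np.array([(y,(r*xs).sum()/r.sum()) for y,r in zip(ys,w) if r.sum()>60]); k=np.polyfit(p[:,0],p[:,1],1); print(p[0,0],p[-1,0],(p[:,1]-np.polyval(k,p[:,0])).std())
    P=ray("side",[(np.polyval(k,y),y) for y in (r0+3,r1-5)],.024); d=P[1]-P[0]; print(P.round(4).tolist(),"yaw",np.arctan2(-d[0],d[1]))
E
```

```text
t 0.1 pos [0.2068 0.616  0.4038] yaw 71.45 tilt [-5.0e-04 -1.7e-03 -1.0e+00] F [ 0.04 -0.18  0.79] q7 [-1.23 -0.06]
tx -0.6518 ty -0.5648 tz 0.1048 spin -18.55
0 [[271.9, 232.2], [263.2, 248.1], [238.4, 223.5], [228.5, 238.7]]
0.016 [[272.0, 232.0], [263.7, 248.0], [238.3, 223.7], [228.7, 239.0]]
226.0 251.0 3.2981371081619764
[[0.6208, 0.0549, 0.024], [0.5993, 0.1267, 0.024]] yaw 0.2915058361730679
236.0 265.0 0.4536240016458025
[[0.4963, 0.0438, 0.024], [0.4932, 0.1513, 0.024]] yaw 0.028903511472432444
```

{"fn": "step_arm", "kwargs": {"increments": [{"tx":-0.03,"ty":-0.026},{"tx":-0.06,"ty":-0.052},{"tx":-0.09,"ty":-0.078},{"tx":-0.12,"ty":-0.104},{"tx":-0.15,"ty":-0.13},{"tx":-0.18,"ty":-0.156},{"tx":-0.21,"ty":-0.182},{"tx":-0.24,"ty":-0.208}]}}

```text
invalid input at $.increments[0]: expected keys claw, tx, ty, tz, spin
```

{"fn": "step_arm", "kwargs": {"increments": [{"tx":-0.03,"ty":-0.026},{"tx":-0.06,"ty":-0.052},{"tx":-0.09,"ty":-0.078},{"tx":-0.12,"ty":-0.104},{"tx":-0.15,"ty":-0.13},{"tx":-0.18,"ty":-0.156},{"tx":-0.21,"ty":-0.182},{"tx":-0.24,"ty":-0.208}]}}

```text
invalid input at $.increments[0]: expected keys claw, tx, ty, tz, spin
```

```bash
python3 -c "
from h import *
go(.645,-.12,.26,90.4)"
```

```text
t 0.1 pos [0.2068 0.616  0.4038] yaw 71.45 tilt [-5.0e-04 -1.7e-03 -1.0e+00] F [ 0.04 -0.18  0.79] q7 [-1.23 -0.06]
tx -0.6496 ty -0.5581 tz 0.1448 spin -18.95
```

{"fn": "step_arm", "kwargs": {"increments": [{"claw":1,"tx":-0.03,"ty":-0.026,"tz":0,"spin":-2},{"claw":1,"tx":-0.06,"ty":-0.052,"tz":0,"spin":-4},{"claw":1,"tx":-0.09,"ty":-0.078,"tz":0,"spin":-6},{"claw":1,"tx":-0.12,"ty":-0.104,"tz":0,"spin":-8},{"claw":1,"tx":-0.15,"ty":-0.13,"tz":0,"spin":-10},{"claw":1,"tx":-0.18,"ty":-0.156,"tz":0,"spin":-12},{"claw":1,"tx":-0.21,"ty":-0.182,"tz":0,"spin":-14},{"claw":1,"tx":-0.24,"ty":-0.208,"tz":0,"spin":-16}]}}

```text
time: 0.77
position: [0.3687, 0.3406, 0.4045]
tool_rot: [-0.067, -3.141, 0.0]
ft_force: [0.3, 0.6, 0.7]
grip_width: 0.997
```

```bash
python3 -c "
from h import *
go(.645,-.12,.30,90.4)"
```

```text
t 0.77 pos [0.3687 0.3406 0.4045] yaw 87.55 tilt [-3.e-04 -1.e-04 -1.e+00] F [0.29 0.62 0.66] q7 [-0.9   0.73]
tx -0.2958 ty -0.4484 tz 0.1044 spin -2.85
```

{"fn": "step_arm", "kwargs": {"increments": [{"claw":1,"tx":-0.02,"ty":-0.03,"tz":0,"spin":-1},{"claw":1,"tx":-0.04,"ty":-0.06,"tz":0,"spin":-2},{"claw":1,"tx":-0.06,"ty":-0.09,"tz":0,"spin":-2.8},{"claw":1,"tx":-0.08,"ty":-0.12,"tz":0,"spin":-2.8},{"claw":1,"tx":-0.1,"ty":-0.15,"tz":0,"spin":-2.8},{"claw":1,"tx":-0.12,"ty":-0.18,"tz":0,"spin":-2.8},{"claw":1,"tx":-0.14,"ty":-0.21,"tz":0,"spin":-2.8},{"claw":1,"tx":-0.16,"ty":-0.24,"tz":0.02,"spin":-2.8}]}}

```text
time: 1.43
position: [0.519, 0.0942, 0.3879]
tool_rot: [-0.007, 3.135, 0.004]
ft_force: [1.1, 0.7, 0.4]
grip_width: 0.995
```

{"fn": "step_arm", "kwargs": {"increments": [{"claw":1,"tx":-0.02,"ty":-0.03,"tz":0,"spin":0},{"claw":1,"tx":-0.04,"ty":-0.06,"tz":0,"spin":0},{"claw":1,"tx":-0.06,"ty":-0.09,"tz":0.02,"spin":0},{"claw":1,"tx":-0.08,"ty":-0.12,"tz":0.03,"spin":0},{"claw":1,"tx":-0.1,"ty":-0.15,"tz":0.04,"spin":0},{"claw":1,"tx":-0.12,"ty":-0.18,"tz":0.05,"spin":0},{"claw":1,"tx":-0.13,"ty":-0.2,"tz":0.06,"spin":0},{"claw":1,"tx":-0.13,"ty":-0.2,"tz":0.06,"spin":0}]}}

```text
time: 2.1
position: [0.6481, -0.1097, 0.3217]
tool_rot: [-0.005, -3.138, 0.008]
ft_force: [-0.9, -1.4, -0.1]
grip_width: 1.004
```

```bash
python3 -c "
from h import *
go(.645,-.12,.194,90.4)
cv2.imwrite('pics/top1.png',imaging.get_image('top'));cv2.imwrite('pics/side1.png',imaging.get_image('side'))
cv2.imwrite('pics/v1.png',np.hstack([imaging.get_image('top')[120:400,80:450],imaging.get_image('side')[100:380,120:480]]))"
```

```text
t 2.1 pos [ 0.6481 -0.1097  0.3217] yaw 89.83 tilt [-0.0039 -0.0048 -1.    ] F [-0.92 -1.35 -0.08] q7 [-0.28  1.85]
tx 0.0025 ty -0.0097 tz 0.1277 spin -0.57
```

View pics/v1.png

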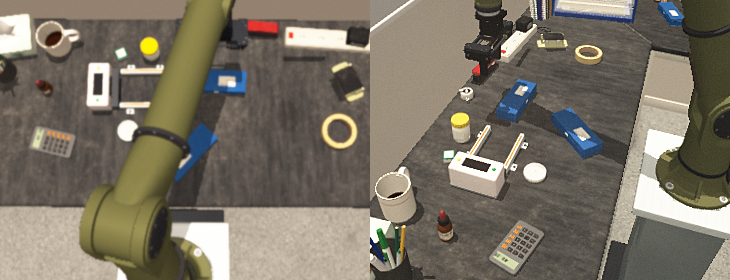

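The gripper hangs clear beyond the target box, and the side view shows nothing under the fingers. I'll descend behind the box's far side.

{"fn": "step_arm", "kwargs": {"increments": [{"claw":1,"tx":0,"ty":-0.016,"tz":0.02,"spin":-0.5},{"claw":1,"tx":0,"ty":-0.016,"tz":0.04,"spin":-0.5},{"claw":1,"tx":0,"ty":-0.016,"tz":0.06,"spin":-0.5},{"claw":1,"tx":0,"ty":-0.016,"tz":0.08,"spin":-0.5},{"claw":1,"tx":0,"ty":-0.016,"tz":0.1,"spin":-0.5},{"claw":1,"tx":0,"ty":-0.016,"tz":0.115,"spin":-0.5},{"claw":1,"tx":0,"ty":-0.016,"tz":0.125,"spin":-0.5},{"claw":1,"tx":0,"ty":-0.016,"tz":0.125,"spin":-0.5}]}}

```text
time: 2.97
position: [0.6475, -0.1181, 0.1979]
tool_rot: [0.023, -3.138, -0.002]
ft_force: [-0.6, 0.2, -1.5]
grip_width: 1.0
```

```bash
python3 -c "
from h import *
go(.620,-.127,.196,90.4)
a=imaging.get_image('side');cv2.imwrite('pics/side2.png',a)
cv2.imwrite('pics/v2.png',cv2.resize(a[150:270,190:350],None,fx=4,fy=4))"
```

```text
t 2.97 pos [ 0.6475 -0.1181  0.1979] yaw 90.84 tilt [-0.0032  0.0011 -1.    ] F [-0.62  0.16 -1.5 ] q7 [-0.23  1.93]
tx 0.0276 ty -0.0085 tz 0.0019 spin 0.44
```

View pics/v2.png

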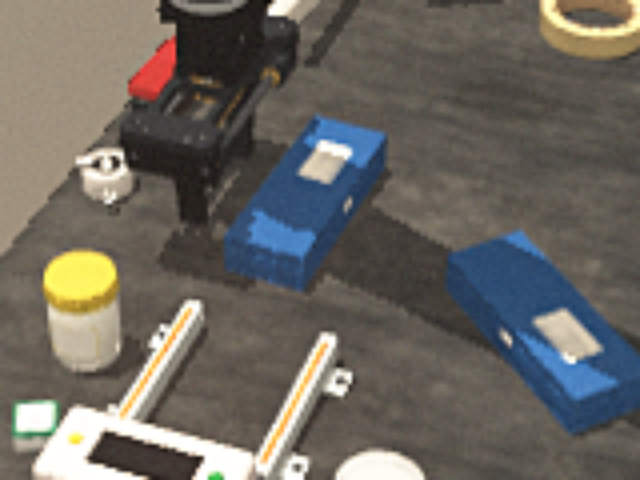

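The fingers are down beside the box's far side with a clear gap. I'll start the sideways push gently.

{"fn": "step_arm", "kwargs": {"increments": [{"claw":1,"tx":0.004,"ty":-0.004,"tz":0,"spin":0.4},{"claw":1,"tx":0.008,"ty":-0.008,"tz":0,"spin":0.4},{"claw":1,"tx":0.012,"ty":-0.008,"tz":0,"spin":0.4},{"claw":1,"tx":0.016,"ty":-0.008,"tz":0,"spin":0.4},{"claw":1,"tx":0.02,"ty":-0.008,"tz":0,"spin":0.4},{"claw":1,"tx":0.023,"ty":-0.008,"tz":0,"spin":0.4},{"claw":1,"tx":0.026,"ty":-0.008,"tz":0,"spin":0.4},{"claw":1,"tx":0.026,"ty":-0.008,"tz":0,"spin":0.4}]}}

```text
time: 3.68
position: [0.6218, -0.1279, 0.1998]
tool_rot: [0.009, -3.141, -0.001]
ft_force: [-0.2, -0.1, 0.1]
grip_width: 0.999
```

{"fn": "step_arm", "kwargs": {"increments": [{"claw":1,"tx":0.002,"ty":0,"tz":0,"spin":0},{"claw":1,"tx":0.004,"ty":0,"tz":0,"spin":0},{"claw":1,"tx":0.006,"ty":0,"tz":0,"spin":0},{"claw":1,"tx":0.008,"ty":0,"tz":0,"spin":0},{"claw":1,"tx":0.01,"ty":0,"tz":0,"spin":0},{"claw":1,"tx":0.012,"ty":0,"tz":0,"spin":0},{"claw":1,"tx":0.014,"ty":0,"tz":0,"spin":0},{"claw":1,"tx":0.016,"ty":0,"tz":0,"spin":0}]}}

```text
time: 4.35
position: [0.6063, -0.1281, 0.1998]
tool_rot: [-0.01, 3.141, -0.0]
ft_force: [1.4, -0.4, -0.5]
grip_width: 0.999
```

```bash
cat > side.py <<'E'
# box pose in the side view: hull of all blue of the box; print long top edges
from h import *
import sys
def bx(n,roi,f):
    im=imaging.get_image(n); cv2.imwrite(f,im); x0,x1,y0,y1=roi; s=8
    b=cv2.resize(im[y0:y1,x0:x1],None,fx=s,fy=s,interpolation=cv2.INTER_CUBIC).astype(int)
    m=((b[...,0]-b[...,2]>35)).astype(np.uint8)
    cs,_=cv2.findContours(m,0,2); c=cv2.convexHull(max(cs,key=cv2.contourArea))
    p=cv2.approxPolyDP(c,0.02*cv2.arcLength(c,True),True)[:,0]
    return (p+.5)/s-.5+[x0,y0]
if __name__=="__main__":
    uv=bx("side",(235,292,170,225),sys.argv[1])
    for q,t,g in zip(uv,ray("side",uv,.035),ray("side",uv,0)): print(q.round(1),"top",t[:2].round(4),"floor",g[:2].round(4))
E
python3 side.py pics/side3.png; python3 -c "
from h import *
go(.594,-.127,.196,90.4)"
```

```text
[286.9 182.2] top [ 0.5316 -0.2151] floor [ 0.546  -0.2619]
[286.8 190.8] top [ 0.5167 -0.1693] floor [ 0.5304 -0.2142]
[269.9 221.8] top [ 0.5146 -0.0065] floor [ 0.5283 -0.0442]
[250.3 217.7] top [ 0.5758 -0.0031] floor [ 0.5922 -0.0407]
[250.6 207.7] top [ 0.5932 -0.0471] floor [ 0.6103 -0.0865]
[268.8 179.1] top [ 0.5943 -0.2101] floor [ 0.6115 -0.2568]
t 4.4 pos [ 0.6059 -0.1282  0.1998] yaw 90.34 tilt [-2.e-04  1.e-04 -1.e+00] F [ 0.37  1.   -0.01] q7 [-0.24  1.94]
tx 0.0119 ty 0.0013 tz 0.0038 spin -0.06
```

Side view: the box now lies parallel to the lane with its centre at x≈0.561 m. It needs another ~10 mm.

{"fn": "step_arm", "kwargs": {"increments": [{"claw":1,"tx":0.0015,"ty":0,"tz":0,"spin":0},{"claw":1,"tx":0.003,"ty":0,"tz":0,"spin":0},{"claw":1,"tx":0.0045,"ty":0,"tz":0,"spin":0},{"claw":1,"tx":0.006,"ty":0,"tz":0,"spin":0},{"claw":1,"tx":0.0075,"ty":0,"tz":0,"spin":0},{"claw":1,"tx":0.009,"ty":0,"tz":0,"spin":0},{"claw":1,"tx":0.01,"ty":0,"tz":0,"spin":0},{"claw":1,"tx":0.01,"ty":0,"tz":0,"spin":0}]}}

```text
time: 5.07
position: [0.5962, -0.1282, 0.1998]
tool_rot: [0.009, -3.141, -0.0]
ft_force: [0.2, -0.9, 0.8]
grip_width: 1.004
```

```bash
python3 side.py pics/side4.png; python3 -c "
from h import *
go(.594,-.127,.196,90.4)"
```

```text
[290.4 183.4] top [ 0.5185 -0.2125] floor [ 0.5323 -0.2593]
[290.1 191.9] top [ 0.5049 -0.1674] floor [ 0.5182 -0.2121]
[272.8 222.7] top [ 0.5054 -0.0059] floor [ 0.5186 -0.0435]
[252.9 217.9] top [ 0.5681 -0.0049] floor [ 0.5841 -0.0425]
[252.9 209.7] top [ 0.5827 -0.0407] floor [ 0.5994 -0.0799]
[271.9 179.7] top [ 0.5832 -0.2105] floor [ 0.5999 -0.2572]
t 5.12 pos [ 0.5962 -0.1282  0.1998] yaw 90.35 tilt [-3.e-04  1.e-04 -1.e+00] F [ 0.24 -0.1   0.58] q7 [-0.25  1.94]
tx 0.0022 ty 0.0012 tz 0.0038 spin -0.05
```

Centred at x≈0.5507 and parallel to the lane. Next I'll retreat, rise, turn 90° and go behind the rear end.

{"fn": "step_arm", "kwargs": {"increments": [{"claw":1,"tx":-0.01,"ty":0,"tz":0,"spin":0},{"claw":1,"tx":-0.03,"ty":0,"tz":0,"spin":0},{"claw":1,"tx":-0.04,"ty":0,"tz":-0.01,"spin":0},{"claw":1,"tx":-0.04,"ty":0,"tz":-0.04,"spin":0},{"claw":1,"tx":-0.04,"ty":0,"tz":-0.07,"spin":0},{"claw":0.3,"tx":-0.04,"ty":-0.02,"tz":-0.09,"spin":5},{"claw":0.3,"tx":-0.04,"ty":-0.04,"tz":-0.09,"spin":11},{"claw":0.3,"tx":-0.04,"ty":-0.06,"tz":-0.09,"spin":18}]}}

```text
time: 5.78
position: [0.6372, -0.1885, 0.2919]
tool_rot: [0.488, 3.1, 0.001]
ft_force: [-0.4, -0.7, -0.8]
grip_width: 0.853
```

```bash
python3 -c "
from h import *
go(.5505,-.265,.28,0.4)"
```

```text
t 5.78 pos [ 0.6372 -0.1885  0.2919] yaw 72.12 tilt [ 3.1e-03 -1.0e-04 -1.0e+00] F [-0.36 -0.7  -0.81] q7 [-0.21  1.71]
tx 0.0591 ty -0.0994 tz 0.0117 spin 71.72
```

{"fn": "step_arm", "kwargs": {"increments": [{"claw":0.3,"tx":0.007,"ty":-0.013,"tz":0,"spin":7},{"claw":0.3,"tx":0.015,"ty":-0.025,"tz":0,"spin":14},{"claw":0.3,"tx":0.022,"ty":-0.037,"tz":0,"spin":21},{"claw":0.3,"tx":0.03,"ty":-0.05,"tz":0,"spin":28},{"claw":0.3,"tx":0.037,"ty":-0.062,"tz":0,"spin":35},{"claw":0.3,"tx":0.044,"ty":-0.075,"tz":0,"spin":42},{"claw":0.3,"tx":0.051,"ty":-0.087,"tz":0,"spin":49},{"claw":0.3,"tx":0.059,"ty":-0.099,"tz":0,"spin":56}]}}

```text
time: 6.45
position: [0.5498, -0.2648, 0.2896]
tool_rot: [-1.89, -2.508, 0.0]
ft_force: [-0.2, 0.5, -1.0]
grip_width: 0.324
```

```bash
python3 -c "
from h import *
go(.5505,-.265,.198,0.4)"
```

```text
t 6.45 pos [ 0.5498 -0.2648  0.2896] yaw 15.99 tilt [-7.e-04  4.e-04 -1.e+00] F [-0.15  0.47 -0.96] q7 [-0.27  0.95]
tx -0.0005 ty 0.0007 tz 0.0916 spin 15.59
```

{"fn": "step_arm", "kwargs": {"increments": [{"claw":0.3,"tx":0,"ty":0,"tz":0,"spin":6},{"claw":0.3,"tx":0,"ty":0,"tz":0,"spin":12},{"claw":0.3,"tx":0,"ty":0,"tz":0.02,"spin":15.5},{"claw":0.3,"tx":0,"ty":0,"tz":0.04,"spin":15.5},{"claw":0.3,"tx":0,"ty":0,"tz":0.06,"spin":15.5},{"claw":0.3,"tx":0,"ty":0,"tz":0.08,"spin":15.5},{"claw":0.3,"tx":0,"ty":0,"tz":0.092,"spin":15.5},{"claw":0.3,"tx":0,"ty":0,"tz":0.092,"spin":15.5}]}}

```text
time: 7.12
position: [0.5493, -0.2635, 0.1949]
tool_rot: [-2.201, -2.234, 0.004]
ft_force: [-0.8, 0.3, 0.2]
grip_width: 0.307
```

```bash
python3 side.py pics/side5.png; python3 -c "
from h import *
go(.5505,-.23,.198,0.4)
a=imaging.get_image('side');b=imaging.get_image('top')
cv2.imwrite('pics/v3.png',np.hstack([cv2.resize(a[140:280,200:330],(371,400)),cv2.resize(b[160:260,180:360],(428,238))[:,:] if 0 else cv2.copyMakeBorder(cv2.resize(b[160:260,180:340],(428,268)),0,132,0,0,0)]))"
```

```text
[290.2 182.9] top [ 0.5201 -0.2149] floor [ 0.534  -0.2618]
[289.9 191.8] top [ 0.5055 -0.1679] floor [ 0.5188 -0.2126]
[272.7 222.7] top [ 0.5057 -0.0057] floor [ 0.519  -0.0434]
[253.1 218.1] top [ 0.5675 -0.0045] floor [ 0.5835 -0.0421]
[252.7 209.7] top [ 0.5835 -0.0405] floor [ 0.6001 -0.0796]
[271.9 179.1] top [ 0.5845 -0.2139] floor [ 0.6012 -0.2607]
t 7.17 pos [ 0.5499 -0.2641  0.1966] yaw 0.84 tilt [-2.9e-03  8.0e-04 -1.0e+00] F [ 0.29 -1.12  1.13] q7 [-0.25  0.77]
tx 0.0340 ty 0.0011 tz -0.0013 spin 0.44
```

View pics/v3.png

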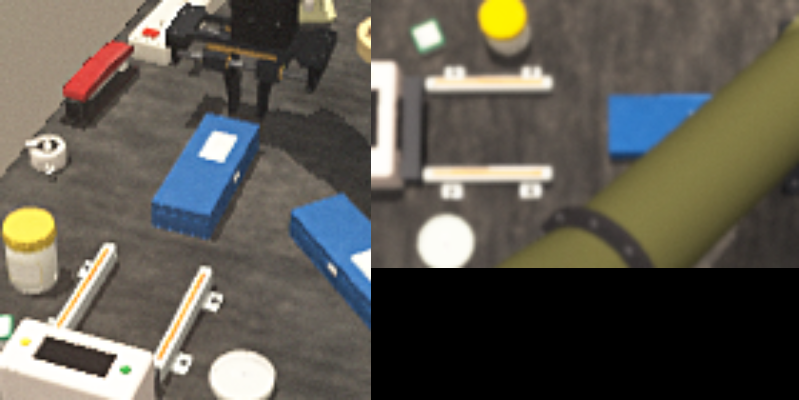

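The box is centred on the lane in both views, and the two fingers stand square behind its rear end. I'll push in stages.

{"fn": "step_arm", "kwargs": {"increments": [{"claw":0.3,"tx":0.01,"ty":0.001,"tz":0,"spin":0.4},{"claw":0.3,"tx":0.02,"ty":0.001,"tz":0,"spin":0.4},{"claw":0.3,"tx":0.027,"ty":0.001,"tz":0,"spin":0.4},{"claw":0.3,"tx":0.032,"ty":0.001,"tz":0,"spin":0.4},{"claw":0.3,"tx":0.036,"ty":0.001,"tz":0,"spin":0.4},{"claw":0.3,"tx":0.041,"ty":0.001,"tz":0,"spin":0.4},{"claw":0.3,"tx":0.046,"ty":0.001,"tz":0,"spin":0.4},{"claw":0.3,"tx":0.051,"ty":0.001,"tz":0,"spin":0.4}]}}

```text
time: 7.93
position: [0.5507, -0.2135, 0.1981]
tool_rot: [2.213, 2.229, -0.0]
ft_force: [-0.1, -2.2, 1.4]
grip_width: 0.295
```

{"fn": "step_arm", "kwargs": {"increments": [{"claw":0.3,"tx":0.005,"ty":0,"tz":0,"spin":0},{"claw":0.3,"tx":0.01,"ty":0,"tz":0,"spin":0},{"claw":0.3,"tx":0.015,"ty":0,"tz":0,"spin":0},{"claw":0.3,"tx":0.02,"ty":0,"tz":0,"spin":0},{"claw":0.3,"tx":0.025,"ty":0,"tz":0,"spin":0},{"claw":0.3,"tx":0.03,"ty":0,"tz":0,"spin":0},{"claw":0.3,"tx":0.035,"ty":0,"tz":0,"spin":0},{"claw":0.3,"tx":0.035,"ty":0,"tz":0,"spin":0}]}}

```text
time: 8.6
position: [0.5506, -0.1767, 0.1975]
tool_rot: [-2.21, -2.231, -0.001]
ft_force: [0.8, -0.2, 0.4]
grip_width: 0.299
```

```bash
sed -i 's/(235,292,170,225)/(225,295,170,262)/' side.py; python3 side.py pics/side6.png; python3 -c "
from h import *
go(.5505,-.0205,.198,0.4)"
```

```text
[284.2 191.1] top [ 0.5242 -0.165 ] floor [ 0.5383 -0.2096]
[285.1 200.2] top [ 0.5062 -0.1206] floor [ 0.5194 -0.1633]
[267.2 233.4] top [0.5044 0.0436] floor [0.5176 0.0081]
[247.6 228.9] top [0.5641 0.0459] floor [0.58   0.0105]
[247.3 218.7] top [0.5824 0.0043] floor [ 0.5991 -0.0329]
[266.7 188.1] top [ 0.5829 -0.1598] floor [ 0.5996 -0.2043]
t 8.65 pos [ 0.5505 -0.1769  0.1974] yaw 0.53 tilt [-8.0e-04  1.7e-03 -1.0e+00] F [0.03 0.57 0.69] q7 [-0.43  0.61]
tx 0.1564 ty 0.0014 tz -0.0004 spin 0.13
```

Still centred (0.5506) and straight just before the mouth. Continuing.

{"fn": "step_arm", "kwargs": {"increments": [{"claw":0.3,"tx":0.005,"ty":0,"tz":0,"spin":0},{"claw":0.3,"tx":0.01,"ty":0,"tz":0,"spin":0},{"claw":0.3,"tx":0.015,"ty":0,"tz":0,"spin":0},{"claw":0.3,"tx":0.02,"ty":0,"tz":0,"spin":0},{"claw":0.3,"tx":0.025,"ty":0,"tz":0,"spin":0},{"claw":0.3,"tx":0.03,"ty":0,"tz":0,"spin":0},{"claw":0.3,"tx":0.035,"ty":0,"tz":0,"spin":0},{"claw":0.3,"tx":0.035,"ty":0,"tz":0,"spin":0}]}}

```text
time: 9.32
position: [0.5504, -0.1418, 0.1977]
tool_rot: [-2.21, -2.231, -0.001]
ft_force: [0.6, 0.3, 0.2]
grip_width: 0.299
```

{"fn": "step_arm", "kwargs": {"increments": [{"claw":0.3,"tx":0.005,"ty":0,"tz":0,"spin":0},{"claw":0.3,"tx":0.01,"ty":0,"tz":0,"spin":0},{"claw":0.3,"tx":0.015,"ty":0,"tz":0,"spin":0},{"claw":0.3,"tx":0.02,"ty":0,"tz":0,"spin":0},{"claw":0.3,"tx":0.025,"ty":0,"tz":0,"spin":0},{"claw":0.3,"tx":0.03,"ty":0,"tz":0,"spin":0},{"claw":0.3,"tx":0.035,"ty":0,"tz":0,"spin":0},{"claw":0.3,"tx":0.035,"ty":0,"tz":0,"spin":0}]}}

```text
time: 9.98
position: [0.5501, -0.1069, 0.1977]
tool_rot: [-2.211, -2.231, -0.001]
ft_force: [-0.5, 0.0, 1.0]
grip_width: 0.3
```

```bash
python3 side.py pics/side7.png; python3 -c "
from h import *
go(.5505,-.019,.198,0.4)
a=imaging.get_image('side');b=imaging.get_image('top')
cv2.imwrite('pics/v4.png',np.hstack([cv2.resize(a[170:300,200:320],(369,400)),cv2.copyMakeBorder(cv2.resize(b[160:260,180:340],(428,268)),0,132,0,0,0)]))"
```

```text
[278.3 204.4] top [ 0.5189 -0.0927] floor [ 0.5327 -0.1342]
[278.1 213.4] top [ 0.5051 -0.0514] floor [ 0.5183 -0.0911]
[258.6 248.7] top [0.5048 0.1095] floor [0.518 0.077]
[237.7 243.9] top [0.5657 0.1129] floor [0.5816 0.0804]
[237.4 234.2] top [0.5824 0.0767] floor [0.5991 0.0427]
[259.2 200.2] top [ 0.5822 -0.0913] floor [ 0.5988 -0.1327]
t 10.03 pos [ 0.55   -0.1072  0.1976] yaw 0.52 tilt [-2.0e-04  1.2e-03 -1.0e+00] F [-0.34  0.1  -0.49] q7 [-0.56  0.48]
tx 0.0881 ty 0.0013 tz -0.0003 spin 0.12
```

View pics/v4.png

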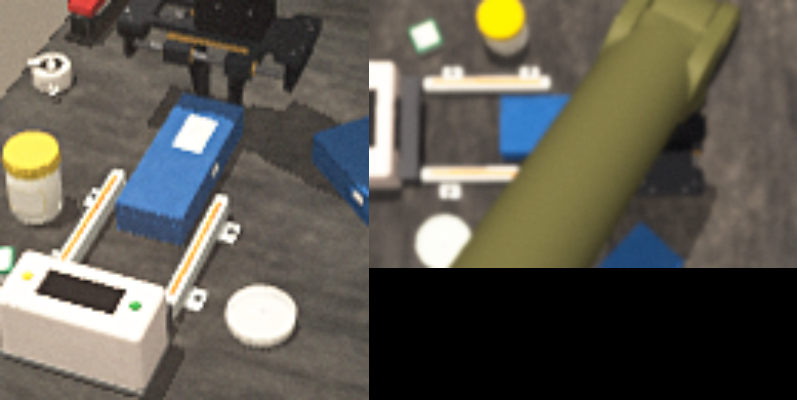

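The box is inside the lane, centred between the rails, with ~88 mm to go.

{"fn": "step_arm", "kwargs": {"increments": [{"claw":0.3,"tx":0.005,"ty":0,"tz":0,"spin":0},{"claw":0.3,"tx":0.01,"ty":0,"tz":0,"spin":0},{"claw":0.3,"tx":0.015,"ty":0,"tz":0,"spin":0},{"claw":0.3,"tx":0.02,"ty":0,"tz":0,"spin":0},{"claw":0.3,"tx":0.025,"ty":0,"tz":0,"spin":0},{"claw":0.3,"tx":0.03,"ty":0,"tz":0,"spin":0},{"claw":0.3,"tx":0.035,"ty":0,"tz":0,"spin":0},{"claw":0.3,"tx":0.035,"ty":0,"tz":0,"spin":0}]}}

```text
time: 10.8
position: [0.5498, -0.0717, 0.1977]
tool_rot: [-2.21, -2.232, -0.001]
ft_force: [0.2, -0.9, -0.3]
grip_width: 0.3
```

{"fn": "step_arm", "kwargs": {"increments": [{"claw":0.3,"tx":0.005,"ty":0,"tz":0,"spin":0},{"claw":0.3,"tx":0.01,"ty":0,"tz":0,"spin":0},{"claw":0.3,"tx":0.015,"ty":0,"tz":0,"spin":0},{"claw":0.3,"tx":0.02,"ty":0,"tz":0,"spin":0},{"claw":0.3,"tx":0.025,"ty":0,"tz":0,"spin":0},{"claw":0.3,"tx":0.03,"ty":0,"tz":0,"spin":0},{"claw":0.3,"tx":0.035,"ty":0,"tz":0,"spin":0},{"claw":0.3,"tx":0.035,"ty":0,"tz":0,"spin":0}]}}

```text
time: 11.47
position: [0.5495, -0.0368, 0.1977]
tool_rot: [-2.21, -2.231, -0.001]
ft_force: [-1.0, 0.6, 0.5]
grip_width: 0.301
```

{"fn": "step_arm", "kwargs": {"increments": [{"claw":0.3,"tx":0.0015,"ty":0,"tz":0,"spin":0},{"claw":0.3,"tx":0.003,"ty":0,"tz":0,"spin":0},{"claw":0.3,"tx":0.0045,"ty":0,"tz":0,"spin":0},{"claw":0.3,"tx":0.006,"ty":0,"tz":0,"spin":0},{"claw":0.3,"tx":0.0075,"ty":0,"tz":0,"spin":0},{"claw":0.3,"tx":0.009,"ty":0,"tz":0,"spin":0},{"claw":0.3,"tx":0.0105,"ty":0,"tz":0,"spin":0},{"claw":0.3,"tx":0.0105,"ty":0,"tz":0,"spin":0}]}}

```text
time: 12.13
position: [0.5493, -0.0274, 0.1978]
tool_rot: [-2.212, -2.23, -0.0]
ft_force: [0.8, -0.5, -0.3]
grip_width: 0.297
```

```bash
sed -i 's/(225,295,170,262)/(215,285,190,275)/' side.py; python3 side.py pics/side8.png; python3 -c "
from h import *
go(.5505,-.019,.198,0.4)"
```

```text
[269.4 220.1] top [ 0.5188 -0.0134] floor [ 0.5326 -0.0514]
[269.2 228.9] top [0.5058 0.0236] floor [ 0.519  -0.0128]
[251.8 260.9] top [0.5047 0.1587] floor [0.5179 0.1282]
[225.6 254.9] top [0.5791 0.1634] floor [0.5956 0.1332]
[249.3 215.2] top [ 0.5831 -0.0127] floor [ 0.5997 -0.0507]
t 12.18 pos [ 0.5493 -0.0274  0.1977] yaw 0.47 tilt [ 0.e+00  5.e-04 -1.e+00] F [-0.2  -0.31 -0.75] q7 [-0.71  0.32]
tx 0.0084 ty 0.0012 tz -0.0002 spin 0.07
```

Rear end at y≈−0.013 m, so ~6–8 mm remain. Creep until the force rises.

{"fn": "step_arm", "kwargs": {"increments": [{"claw":0.3,"tx":0.001,"ty":0,"tz":0,"spin":0},{"claw":0.3,"tx":0.002,"ty":0,"tz":0,"spin":0},{"claw":0.3,"tx":0.003,"ty":0,"tz":0,"spin":0},{"claw":0.3,"tx":0.004,"ty":0,"tz":0,"spin":0},{"claw":0.3,"tx":0.005,"ty":0,"tz":0,"spin":0},{"claw":0.3,"tx":0.005,"ty":0,"tz":0,"spin":0}]}}

```text
time: 12.68
position: [0.5493, -0.0225, 0.1978]
tool_rot: [-2.212, -2.23, -0.0]
ft_force: [0.3, -0.3, 0.0]
grip_width: 0.298
```

{"fn": "step_arm", "kwargs": {"increments": [{"claw":0.3,"tx":0.0005,"ty":0,"tz":0,"spin":0},{"claw":0.3,"tx":0.001,"ty":0,"tz":0,"spin":0},{"claw":0.3,"tx":0.0015,"ty":0,"tz":0,"spin":0},{"claw":0.3,"tx":0.002,"ty":0,"tz":0,"spin":0},{"claw":0.3,"tx":0.002,"ty":0,"tz":0,"spin":0}]}}

```text
time: 13.1
position: [0.5493, -0.0207, 0.1978]
tool_rot: [-2.213, -2.23, -0.0]
ft_force: [0.5, -0.9, -0.7]
grip_width: 0.299
```

{"fn": "step_arm", "kwargs": {"increments": [{"claw":0.3,"tx":0.0005,"ty":0,"tz":0,"spin":0},{"claw":0.3,"tx":0.001,"ty":0,"tz":0,"spin":0},{"claw":0.3,"tx":0.0015,"ty":0,"tz":0,"spin":0},{"claw":0.3,"tx":0.0015,"ty":0,"tz":0,"spin":0}]}}

```text
time: 13.43
position: [0.5493, -0.0192, 0.1978]
tool_rot: [-2.212, -2.23, -0.0]
ft_force: [-0.6, -0.8, -0.7]
grip_width: 0.3
```

```bash
python3 side.py pics/side9.png; python3 -c "
from h import *
go(.5505,-.019,.198,0.4);print(get_state()['ft_force'])"
```

```text
[268.4 221.4] top [ 0.5194 -0.0065] floor [ 0.5332 -0.0442]
[266.1 235.1] top [0.505  0.0511] floor [0.5182 0.0159]
[247.4 260.7] top [0.5159 0.162 ] floor [0.5296 0.1317]
[224.8 255.4] top [0.5802 0.1658] floor [0.5967 0.1357]
[248.1 216.8] top [ 0.5837 -0.0044] floor [ 0.6003 -0.042 ]
t 13.48 pos [ 0.5492 -0.0192  0.1978] yaw 0.46 tilt [-0.e+00  2.e-04 -1.e+00] F [ 1.02 -0.81 -0.05] q7 [-0.73  0.3 ]
tx 0.0002 ty 0.0013 tz -0.0002 spin 0.06
[ 1.02055528 -0.80698048 -0.05110811]
```

{"fn": "step_arm", "kwargs": {"increments": [{"claw":0.3,"tx":0.0005,"ty":0,"tz":0,"spin":0},{"claw":0.3,"tx":0.001,"ty":0,"tz":0,"spin":0},{"claw":0.3,"tx":0.001,"ty":0,"tz":0,"spin":0}]}}

```text
time: 13.73
position: [0.5493, -0.0182, 0.1978]
tool_rot: [2.213, 2.23, 0.0]
ft_force: [-0.9, 0.0, -0.5]
grip_width: 0.296
```

{"fn": "step_arm", "kwargs": {"increments": [{"claw":0.3,"tx":0.0005,"ty":0,"tz":0,"spin":0},{"claw":0.3,"tx":0.001,"ty":0,"tz":0,"spin":0},{"claw":0.3,"tx":0.001,"ty":0,"tz":0,"spin":0}]}}

```text
time: 13.98
position: [0.5493, -0.0172, 0.1978]
tool_rot: [-2.213, -2.23, -0.0]
ft_force: [-0.6, -0.9, -0.6]
grip_width: 0.298
```

{"fn": "step_arm", "kwargs": {"increments": [{"claw":0.3,"tx":0.0005,"ty":0,"tz":0,"spin":0},{"claw":0.3,"tx":0.001,"ty":0,"tz":0,"spin":0},{"claw":0.3,"tx":0.001,"ty":0,"tz":0,"spin":0}]}}

```text
time: 14.23
position: [0.5492, -0.0164, 0.1978]
tool_rot: [2.213, 2.23, 0.0]
ft_force: [0.1, -1.0, -0.6]
grip_width: 0.301
```

{"fn": "step_arm", "kwargs": {"increments": [{"claw":0.3,"tx":0.0005,"ty":0,"tz":0,"spin":0},{"claw":0.3,"tx":0.001,"ty":0,"tz":0,"spin":0},{"claw":0.3,"tx":0.001,"ty":0,"tz":0,"spin":0}]}}

```text
time: 14.48
position: [0.5493, -0.0161, 0.1979]
tool_rot: [2.212, 2.229, -0.001]
ft_force: [1.4, -4.3, -0.3]
grip_width: 0.301
```

Force is rising (−4.3 N) and the motion has stalled, so the box has reached the stop. One more small nudge to seat it squarely.

{"fn": "step_arm", "kwargs": {"increments": [{"claw":0.3,"tx":0.0008,"ty":0,"tz":0,"spin":0},{"claw":0.3,"tx":0.0012,"ty":0,"tz":0,"spin":0},{"claw":0.3,"tx":0.0012,"ty":0,"tz":0,"spin":0}]}}

```text
time: 14.73
position: [0.5493, -0.0158, 0.1979]
tool_rot: [2.212, 2.227, -0.002]
ft_force: [0.1, -5.8, -1.2]
grip_width: 0.299
```

```bash
python3 -c "
from h import *
s=get_state();print(s['ft_force'],s['torque'],s['position'])"
```

```text
[ 0.11959516 -5.84278983 -1.22106352] [-1.54143072 -0.11030377  0.11069934] [ 0.54928229 -0.0158205   0.19793456]
```

{"fn": "step_arm", "kwargs": {"increments": [{"claw":0.3,"tx":0.001,"ty":0,"tz":0,"spin":0},{"claw":0.3,"tx":0.002,"ty":0,"tz":0,"spin":0},{"claw":0.3,"tx":0.002,"ty":0,"tz":0,"spin":0}]}}

```text
time: 14.98
position: [0.5493, -0.0153, 0.1981]
tool_rot: [2.211, 2.225, -0.004]
ft_force: [0.2, -11.1, -0.8]
grip_width: 0.297
```

{"fn": "step_arm", "kwargs": {"increments": [{"claw":0.3,"tx":-0.004,"ty":0,"tz":0,"spin":0},{"claw":0.3,"tx":-0.01,"ty":0,"tz":0,"spin":0},{"claw":0.3,"tx":-0.025,"ty":0,"tz":0,"spin":0},{"claw":0.3,"tx":-0.045,"ty":0,"tz":0,"spin":0},{"claw":0.3,"tx":-0.065,"ty":0,"tz":-0.01,"spin":0},{"claw":0.3,"tx":-0.085,"ty":0,"tz":-0.04,"spin":0},{"claw":0.3,"tx":-0.11,"ty":0,"tz":-0.07,"spin":0},{"claw":0.3,"tx":-0.14,"ty":0,"tz":-0.1,"spin":0}]}}

```text
time: 15.65
position: [0.5504, -0.1506, 0.2982]
tool_rot: [-2.208, -2.232, -0.002]
ft_force: [1.4, -0.3, -0.3]
grip_width: 0.3
```

{"fn": "step_arm", "kwargs": {"increments": [{"claw":0.3,"tx":-0.03,"ty":0,"tz":-0.02,"spin":0},{"claw":0.3,"tx":-0.06,"ty":0,"tz":-0.04,"spin":0},{"claw":0.3,"tx":-0.09,"ty":0,"tz":-0.05,"spin":0},{"claw":0.3,"tx":-0.12,"ty":0,"tz":-0.05,"spin":0},{"claw":0.3,"tx":-0.15,"ty":0,"tz":-0.05,"spin":0},{"claw":0.3,"tx":-0.17,"ty":0,"tz":-0.05,"spin":0},{"claw":0.3,"tx":-0.18,"ty":0,"tz":-0.05,"spin":0},{"claw":0.3,"tx":-0.18,"ty":0,"tz":-0.05,"spin":0}]}}

```text
time: 16.32
position: [0.5509, -0.3336, 0.3471]
tool_rot: [2.216, 2.226, -0.001]
ft_force: [-1.1, 0.1, 0.3]
grip_width: 0.299
```

```bash
python3 side.py pics/side10.png; python3 - <<'E'
from m import *
b=imaging.get_image('top');a=imaging.get_image('side');cv2.imwrite('pics/top9.png',b)
r,q=box(b,(195,275,185,228)); print(r,q.round(1).tolist()); go(0,0,0)
cv2.imwrite('pics/v5.png',np.hstack([cv2.resize(a[170:300,200:320],(369,400)),cv2.copyMakeBorder(cv2.resize(b[160:260,160:320],(428,268)),0,132,0,0,0)]))
E
```

```text
[268.3 222.2] top [ 0.5185 -0.0032] floor [ 0.5324 -0.0408]
[268.1 231.2] top [0.5054 0.0338] floor [ 0.5187 -0.0021]
[251.8 260.9] top [0.5047 0.1587] floor [0.5179 0.1282]
[224.8 255.3] top [0.5804 0.1654] floor [0.5969 0.1352]
[247.9 217.2] top [ 0.5833 -0.0027] floor [ 0.6    -0.0402]
((551.1398315429688, 80.66725158691406), (69.7361831665039, 177.6283416748047), 0.8934981226921082) [[514.9000244140625, 168.89999389648438], [517.7000122070312, -8.699999809265137], [587.4000244140625, -7.599999904632568], [584.5999755859375, 170.0]]
t 16.47 pos [ 0.5525 -0.3297  0.3468] yaw 0.57 tilt [ 0.      0.0022 -1.    ] F [0.03 0.73 1.41] q7 [-0.21  0.8 ]
tx 0.3344 ty -0.5491 tz 0.3476 spin 0.00
```

View pics/v5.png

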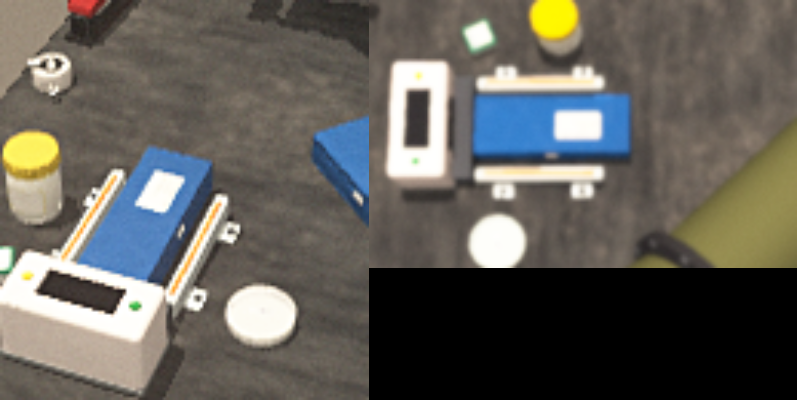

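The box is against the stop, centred and parallel between the rails with clear gaps on both sides. The bystanders are unmoved and the arm is clear, so I'll hand in.

```bash
python3 -c "
from bench import workorder; print(workorder.close_job())"
```

```text
the job is handed in; nothing more can be done
None
```

The blue slide box is home in the lane against the rubber stop, and the job is handed in. It took about 16.5 s of the 72 s allowed.

**What I did:** I pushed the box sideways about 20 mm with the two open fingers, which also lined it up with the lane. Then I pushed its rear end down the lane with the partly closed fingers, and backed the arm off clear.

**Last checks:**
- **Contact with the stop:** the fingers met firm resistance, rising to 11 N while the box moved less than 1 mm.
- **Position:** both cameras put the box's centre line at about x = 0.551 m, within 1 mm of the lane's measured centre. The rear end stands about 25–30 mm out of the mouth, against the expected 30 mm.
- **Surroundings:** the final picture shows clear gaps to both rails, and nothing near the lane has moved.

**Measurements that disagreed:**
- **Lane direction:** estimates spread from about −0.007 to 0.029 rad. The seated box reads 0.016 rad in the top view, within that spread.
- **Point of contact:** resistance came about 3 mm further on than I had predicted, so I relied on the force reading.

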